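# Move the push-to-turn dosing selector to its next position

### The job

On the packing counter stand two cleaning-concentrate dosing heads: one has a selector with a bar-shaped handle, the other a round dial. Push the bar-handled selector in, turn it one position clockwise (from the one-dot mark to the two-dot mark) while it is pushed in, then let go so that it springs back up and locks there. Leave the round dial as it is set.

Things in the scene. Friction and masses are not known exactly. Their poses are not given: they have to be found in the camera images.
- selector (a joint): Angle of the bar-handled selector, rad, clockwise from above: pointer at the one-dot mark at 0, two dots at 1.047, three dots at 2.094. Locked within 0.21 rad of a mark unless pushed in; starts within 0.12 of 0. Pushed in it turns from -0.21 to 2.30 with light friction (0.04 N m). Let go within 0.2 of a mark it springs up and locks; let go elsewhere it stays down about 6 mm.
- selector_push (a joint): How far the selector is pushed straight down into its head, m: 0 up and locked, free to turn beyond 0.006 (0.008 to 0.010 is a good depth for turning), 0.012 bottom stop. A spring pushes it back up: 5 N at the top, 11 N at the bottom. The head is a white box with an aluminium top, 140 x 140 x 70 mm high, fixed; 1, 2 and 3 steel dots lie on its top 46 mm from the axis.
- selector_grip (a point): On the selector's vertical axis in its black bar handle, 13 mm below the bar's top, 37 mm above the head's top face when up; moves with the selector. z up, x along the bar to the pointer end (white line). Bar 52 mm long (x), 16 thick (y), 36 tall, on a round skirt 54 mm across whose top is 23 mm below this point.
- dial_mark (a point): Bystander: white line near the edge on top of the round fluted black dial (54 mm across, 42 mm high, no bar), 20 mm out from its axis; it stands on another head of the same shape and size and turns easily if touched. x points outwards from its axis. Its start angle varies; leave it as it is.
Not all that is in view belongs to the job. Leave any pink look-alike of the part that bears selector alone.

How it is judged:
By the outcome, as a careful person would: the job done as asked, in the order asked, and still so for the second after the job is handed in, with the robot touching nothing.
It also fails if it takes over 32 s, if anything falls off the work surface, if the arm or the gripper's body presses on something with over 40 N, if the wrist force passes 120 N, or if a joint passes its speed limit or range.

### The arm

A 6-joint arm with a two-finger parallel gripper is mounted at the origin on the work surface. World frame = base frame: x ahead of the robot, y to its left, z up, the work surface at z = 0. Lengths are in mm, angles in degrees, forces in N, time in s.
With the tool pointing down it reaches from about 350 to 850 mm from the base axis. Payload 8.1 kg.
Tool frame: the origin (TCP) lies where the fingers leave the gripper's body, on its centre line; the fingertips stand 73 mm ahead of it and the grasp point (between the pads) lies 54 mm ahead of it; z points along the fingers, y is the line along which they close (so a half turn about z gives the same grasp; the last joint's range is limited). The gripper opens to 85 mm and grips with 20 to 120 N. Pads are 22 mm wide; open, the fingers measure 114 mm over their backs; the gripper's body (76 mm by 85 mm) begins 54 mm behind the grasp point. The pads swing forward as they close: fully open they stand 13 mm farther back than shut.
Start: joints at [60.882, 7.471, 85.268, -0, 87.261, -4.893], TCP at [246.169, 547.181, 303.892] pointing down, gripper open.
Joint ranges: [-169.43, 169.43], [-51.17, 129.36], [1.28, 143.12], [-76.62, 256.62], [0, 156.53], [-152.29, 152.29]. Speed limits (degrees/s): [136.94, 136.94, 159.86, 180, 180, 180].

### API

Orientations are given as [roll, pitch, yaw] about the fixed x, y, z axes, in that order (R = Rz(yaw) Ry(pitch) Rx(roll)).
In Python, from bench import sense, optics, r gives the robot as it stands.
- The arm moves only by the tool servo_tool, never from a script. Its argument "plan" is a list that holds one entry, the list of rows, each a list of 5 numbers: the shift along the world's x, y, z in m, then the turn about the world's z in degrees, then the finger opening in m, from 0 to 0.0854. A call has 1 to 10 rows; each row shifts and turns the commanded pose from where the row before left it; what a row does not reach is not made up. A row lasts 1/10 s, in which the tool goes at most 50 mm and 8.59 degrees, less where a joint would pass 70% of its speed; a pose out of reach is approached as far as the arm can. A call is refused whole if a number of a shift passes 0.05 or a number of a turn 8.59, either way. A call with a gripper value outside its range is refused whole. The fingers move at their own pace and stop on an object; "force" is the grip in N (left out, the last holds). Time passes only in rows, so rows that do not move let the fingers close. It gives the time, the measured TCP pose, the force, the opening and the grip force at its end, in the units of the state.
- sense(): the state, without advancing time (a new reading comes with each control period).
- optics.snapshot(name): name is "side" or "top" or "wrist"; returns a dict with "frame" (420x560x3 uint8, blue, green, red), "fx", "fy", "cx", "cy" (pixels), "cam_to_world" (4x4, takes a point from camera to world coordinates). Camera axes: x right, y down, z forward; pixel columns grow to the right and rows downward; lengths in mm; the calibration is good to about 2 mm. A picture is of the moment at which its call begins. There is no depth.
- r.hand_in(): hands the job in; it is judged then, once.
The state is a dict: "time": time; "joint_pos": joint angles; "qd": joint speeds; "joint_efforts": joint torques, N m; "tool_pos": TCP position; "tcp_rot": TCP orientation; "ft_force": force on the tool from outside, world axes, zero at the start; "wrist_torque": the same for the moment, N m; "finger_gap": finger opening in mm; "grip_force": force on a finger pad.
Only numpy, scipy, OpenCV 4.12 (cv2) and the standard library are available. Lean on these libraries where they do the work, as an engineer would, in place of code of your own. Each camera call takes 0.05 s, during which the arm holds its last target. There are 200 camera calls.

## Working session

There is one attempt and no reset: what is moved stays moved. The work goes in short steps, Python scripts to look and compute and a tool call to move; the robot and the scene stay as the last step left them, time stands still between calls to the robot, and variables do not carry over. Pictures are saved under pics/ and viewed, at most 10 in all, crops included, and the job is handed in when it is done.

Besides the shell and the picture viewer there is one more tool, called after "Request:" as name(argument=value, ...), one argument or row to a line, values as JSON. servo_tool: Moves the arm, as the interface text tells. Its arguments: {"type":"object","properties":{"plan":{"type":"array"},"force":{"type":"number"}},"required":["plan"]}

```bash
mkdir -p pics; cat > h.py <<'E'
import numpy as np, cv2
from bench import sense, optics, r
def shot(name, fn):
    s=optics.snapshot(name); cv2.imwrite('pics/'+fn,s['frame']); 
    np.savez('pics/'+fn+'.npz',**{k:s[k] for k in s}); return s
def ray(s,u,v,z):
    T=np.array(s['cam_to_world']); d=T[:3,:3]@[(u-s['cx'])/s['fx'],(v-s['cy'])/s['fy'],1]; o=T[:3,3]
    return o+d*(z-o[2])/d[2]
E
python3 - <<'E'
from h import *
a=shot('top','top1.png'); b=shot('side','side1.png')
print(sense()); print(a['cam_to_world'],a['fx'])
E
```

```text
{'time': 0.1, 'joint_pos': array([ 6.08822601e+01,  7.51263748e+00,  8.53229432e+01, -2.64927726e-04,
        8.72628127e+01, -4.89230043e+00]), 'qd': array([ 0.04562873, -0.14860662, -0.02827045,  0.04006379,  0.0578695 ,
        0.0090895 ]), 'joint_efforts': array([ 1.18859480e-03, -5.70948923e+01, -5.01943374e+01, -1.03942093e-04,
        8.00388458e-03,  1.19117963e-04]), 'tool_pos': array([245.9852998 , 546.84237434, 302.93080783]), 'tcp_rot': array([-1.79901943e+02, -8.12764327e-03,  1.55774566e+02]), 'ft_force': array([ 0.27318802, -0.22180116, -0.7262762 ]), 'wrist_torque': array([ 0.02231277, -0.03654746,  0.00519495]), 'grip_force': 0.0, 'finger_gap': 85.29943914525863}
[[-1.11873742e-01 -9.71153130e-01  2.10584575e-01  3.14522628e+02]
 [-9.93722413e-01  1.09371076e-01 -2.35315532e-02  4.99549960e+01]
 [-1.79119999e-04 -2.11895175e-01 -9.77292384e-01  1.11022668e+03]
 [ 0.00000000e+00  0.00000000e+00  0.00000000e+00  1.00000000e+00]] 545.7033617179342
```

View pics/top1.png

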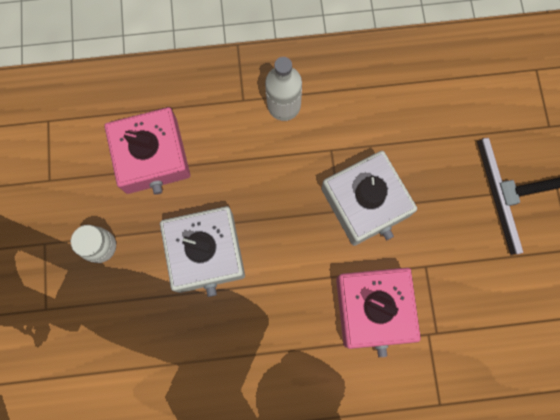

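View pics/side1.png

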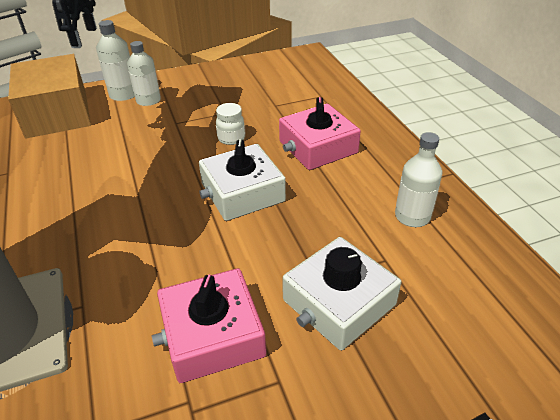

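Candidates in top view: pink bar heads at (143,146) and (379,307) are decoys. The white head at (371,192) has the round dial. The white head at (200,247) has a bar handle and dots, so it fits the description. I'll enlarge it to confirm.

```bash
python3 - <<'E'
from h import *
s=np.load('pics/top1.png.npz'); im=s['frame'][197:302,140:260]
cv2.imwrite('pics/crop1.png',cv2.resize(im,None,fx=5,fy=5,interpolation=cv2.INTER_CUBIC))
for p in [(165,221),(230,207),(241,273),(175,289)]: print(ray(s,*p,70))
print(ray(s,200,247,90))
E
```

```text
[545.99057694 265.24295591  70.        ]
[559.63138732 137.24971327  70.        ]
[428.99219533 127.94760724  70.        ]
[412.85960763 254.86993222  70.        ]
[484.21389177 198.7124337   90.        ]
```

View pics/crop1.png

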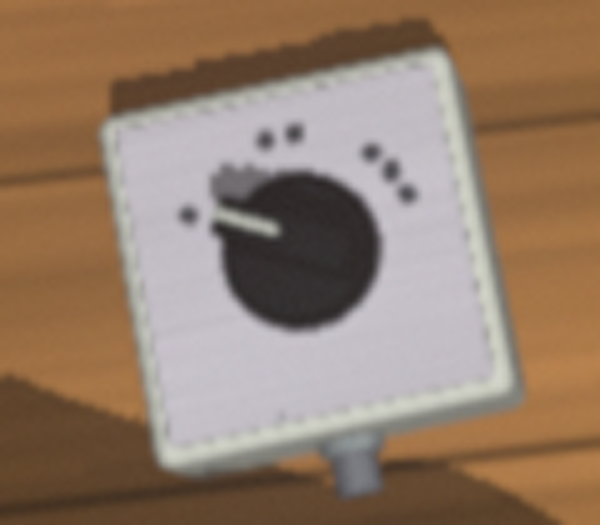

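Confirmed: it is the white head with a black bar handle. Its white line, crop (218,213)–(278,230), points near the single dot at (188,215). Moving above it.

Request:
servo_tool(
  plan=[
    [[0.024,-0.035,-0.003,-8.5,0.06],[0.024,-0.035,-0.003,-8.5,0.06],[0.024,-0.035,-0.003,-8.5,0.06],[0.024,-0.035,-0.003,-8.5,0.06],[0.024,-0.035,-0.003,-8.5,0.06],[0.024,-0.035,-0.003,-8.5,0.06],[0.024,-0.035,-0.003,-8.5,0.06],[0.024,-0.035,-0.003,-8.5,0.06],[0.024,-0.035,-0.003,-8.5,0.06],[0.024,-0.035,-0.003,-8.5,0.06]],
  ],
  force=60,
)

```text
time: 1.1
tool_pos: [486.7, 195.6, 273.4]
tcp_rot: [-180.0, 0.0, 70.4]
ft_force: [0.2, 0.2, -0.1]
finger_gap: 60.1
grip_force: 0.0
```

Request:
servo_tool(
  plan=[
    [[0,0,0,-3,0.06],[0,0,0,0,0.06],[0,0,0,0,0.06]],
  ],
)

```text
time: 1.4
tool_pos: [485.9, 197.4, 273.6]
tcp_rot: [-180.0, 0.0, 67.9]
ft_force: [0.3, 0.3, 0.2]
finger_gap: 60.1
grip_force: 0.0
```

```bash
python3 - <<'E'
from h import *
s=np.load('pics/top1.png.npz'); q=lambda u,v,z:ray(s,140+u/5,197+v/5,z)
print('skirt',q(301,250,84)); a=q(218,213,120);b=q(278,230,120);d=a-b
print(a,b,np.degrees(np.arctan2(d[1],d[0])))
w=shot('wrist','w1.png'); t=sense(); print(t['tool_pos'],t['tcp_rot'])
for P in [(487,197,107),(487,197,70)]:
    c=np.linalg.inv(w['cam_to_world'])@[*P,1]; print(w['fx']*c[0]/c[2]+w['cx'],w['fy']*c[1]/c[2]+w['cy'])
E
```

```text
skirt [485.16939163 199.21020108  84.        ]
[496.26728998 223.1948982  120.        ] [487.50817557 201.77998473 120.        ] 67.7544876990805
[485.75539694 197.7215787  273.71656029] [-1.79973848e+02  4.29757168e-03  6.79215736e+01]
275.35242504709106 214.79599698554873
275.22570687236333 199.91187522256814
```

View pics/w1.png

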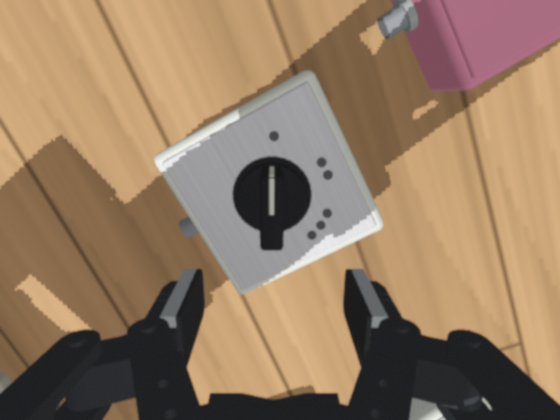

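Wrist view: bar vertical, line (272,167)–(271,214), bar end at (272,248), skirt centre (272,194). One dot lies at (274,136), and the fingers are centred on column 273.5. So it is already nearly aligned; checking positions.

```bash
python3 - <<'E'
from h import *
w=np.load('pics/w1.png.npz')
print('skirt',ray(w,272,194.5,84))
a=ray(w,272,167,120);b=ray(w,271.5,248,120);d=a-b
print(a,b,(a+b)/2,np.linalg.norm(d),np.degrees(np.arctan2(d[1],d[0])))
c=[ray(w,*p,70) for p in [(158,162),(313,74),(381,224),(242,292)]]; print(np.mean(c,0),c)
D=[ray(w,*p,70) for p in [(274,136),(324.5,168),(320,224)]]
for k in D:
    e=k-ray(w,272,194.5,84); print(np.linalg.norm(e[:2]),np.degrees(np.arctan2(e[1],e[0])))
E
```

```text
skirt [487.83474611 205.53229638  84.        ]
[498.46468912 230.99136699 120.        ] [477.38071706 180.22528123 120.        ] [487.92270309 205.60832411 120.        ] 54.970258692875596 67.44610207379769
[487.52483632 202.33709138  70.        ] [array([415.54362354, 258.42980013,  70.        ]), array([546.56465597, 272.86170866,  70.        ]), array([558.15255692, 146.39598688,  70.        ]), array([429.83850886, 131.66086985,  70.        ])]
41.3091089516932 65.84909761778863
43.61857433891828 1.0828994142663675
47.75301242657485 -58.51669810548332
```

```bash
python3 - <<'E'
from h import *
w=np.load('pics/w1.png.npz'); t=np.load('pics/top1.png.npz')
D=np.array([ray(w,*p,70)[:2] for p in [(274,136),(324.5,168),(320,224)]])
from scipy.optimize import least_squares as L
print(L(lambda c:np.linalg.norm(D-c,axis=1)-46,[487,200]).x)
E2=np.array([ray(t,140+u/5,197+v/5,70)[:2] for u,v in [(188,215),(280,136),(390,171)]])
c=L(lambda c:np.linalg.norm(E2-c,axis=1)-46,[487,200]).x;print(c)
E
```

```text
[485.50589587 201.63428142]
[487.09838566 201.58121563]
```

Request:
servo_tool(
  plan=[
    [[0.001,0.0045,-0.03,0,0.05],[0,0,-0.03,0,0.05],[0,0,-0.03,0,0.05],[0,0,-0.02,0,0.05],[0,0,0,0,0.05],[0,0,0,0,0.05]],
  ],
  force=60,
)

```text
time: 2.05
tool_pos: [486.8, 202.4, 164.3]
tcp_rot: [-180.0, 0.0, 67.9]
ft_force: [1.4, 0.3, 1.3]
finger_gap: 50.6
grip_force: 0.0
```

```bash
python3 - <<'E'
from h import *
w=shot('wrist','w2.png'); s=sense();print(s['tool_pos'],s['tcp_rot'],s['ft_force'])
E
```

```text
[487.57906508 202.46320406 165.2798069 ] [ 1.79928044e+02 -6.17224248e-02  6.78708907e+01] [0.72440938 0.30621212 0.57170957]
```

View pics/w2.png

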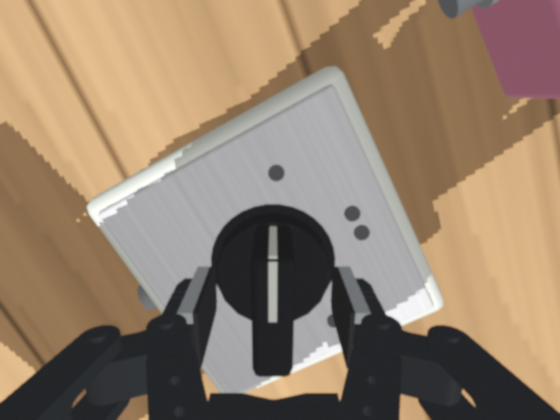

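The fingers straddle the bar, which is centred at column 272 with the fingers at 213 and 333. Closing.

Request:
servo_tool(
  plan=[
    [[0,0,-0.002,0,0.01],[0,0,0,0,0.01],[0,0,0,0,0.01],[0,0,0,0,0.01],[0,0,0,0,0.01],[0,0,0,0,0.01]],
  ],
  force=60,
)

```text
time: 2.7
tool_pos: [486.9, 202.3, 162.8]
tcp_rot: [-179.9, -0.1, 67.8]
ft_force: [-4.0, 2.5, 3.4]
finger_gap: 15.1
grip_force: 60.6
```

Gripped at about 16 mm, with small side forces. Pushing in 9 mm.

Request:
servo_tool(
  plan=[
    [[0,0,-0.003,0,0.01],[0,0,-0.003,0,0.01],[0,0,-0.003,0,0.01],[0,0,0,0,0.01],[0,0,0,0,0.01]],
  ],
)

```text
time: 3.2
tool_pos: [486.9, 202.4, 154.2]
tcp_rot: [-180.0, -0.1, 67.8]
ft_force: [-6.5, 2.5, 9.0]
finger_gap: 15.1
grip_force: 61.2
```

Request:
servo_tool(
  plan=[
    [[0,0,-0.0005,-4,0.01],[0,0,0,-6,0.01],[0,0,0,-6,0.01],[0,0,0,-4,0.01],[0,0,0,0,0.01]],
  ],
)

```text
time: 3.7
tool_pos: [487.2, 202.1, 153.9]
tcp_rot: [-180.0, -0.0, 47.6]
ft_force: [-4.5, -0.5, 8.8]
finger_gap: 15.3
grip_force: 61.3
```

Request:
servo_tool(
  plan=[
    [[0,0,0,-6,0.01],[0,0,0,-6,0.01],[0,0,0,-6,0.01],[0,0,0,-6,0.01],[0,0,0,-6,0.01],[0,0,0,-6,0.01],[0,0,0,-4,0.01],[0,0,0,-1.5,0.01],[0,0,0,0,0.01],[0,0,0,0,0.01]],
  ],
)

```text
time: 4.7
tool_pos: [487.4, 201.2, 153.8]
tcp_rot: [180.0, -0.0, 6.3]
ft_force: [-5.0, -3.6, 8.8]
finger_gap: 14.9
grip_force: 61.3
```

```bash
python3 - <<'E'
from h import *
w=shot('wrist','w3.png'); s=sense();print(s['tool_pos'],s['tcp_rot'],s['ft_force'],s['wrist_torque'])
E
```

```text
[487.39474168 201.22173755 153.81567937] [ 1.79948684e+02 -1.82573611e-02  6.27318196e+00] [-5.39251465 -4.27392308  8.31141869] [-0.8918507   0.88503557 -0.06993388]
```

View pics/w3.png

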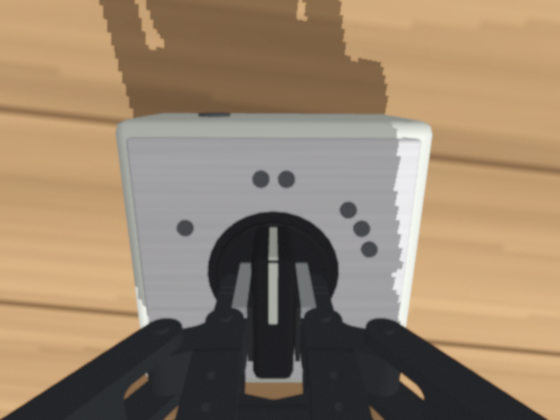

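The pointer line (273,230–323) sits right at the two dots (261/287,179). Easing up with the spring, then releasing and lifting clear.

Request:
servo_tool(
  plan=[
    [[0,0,0.003,0,0.01],[0,0,0.003,0,0.01],[0,0,0.003,0,0.01],[0,0,0,0,0.01],[0,0,0,0,0.05],[0,0,0,0,0.05],[0,0,0,0,0.05],[0,0,0,0,0.05],[0,0,0,0,0.05]],
  ],
)

```text
time: 5.65
tool_pos: [487.1, 201.7, 161.3]
tcp_rot: [-180.0, 0.0, 6.3]
ft_force: [-0.1, -1.3, 0.3]
finger_gap: 49.5
grip_force: 0.0
```

Request:
servo_tool(
  plan=[
    [[0,0,0.02,0,0.05],[0,0,0.03,0,0.05],[0,0,0.03,0,0.05],[0,0,0.03,0,0.05],[0,0,0,0,0.05],[0,0,0,0,0.05]],
  ],
)

```text
time: 6.25
tool_pos: [487.6, 201.8, 272.2]
tcp_rot: [-180.0, -0.1, 6.3]
ft_force: [0.3, -0.7, -1.9]
finger_gap: 50.3
grip_force: 0.0
```

```bash
python3 - <<'E'
from h import *
w=shot('wrist','w4.png'); b=shot('side','side2.png'); s=sense();print(s['tool_pos'],s['ft_force'])
a=np.load('pics/side1.png.npz')['frame'][120:230,180:300]
f=lambda i:cv2.resize(i,(400,367),interpolation=cv2.INTER_CUBIC)
cv2.imwrite('pics/fin.png',np.hstack([cv2.resize(w['frame'],(489,367))[:,89:489],f(b['frame'][120:230,180:300])]))
E
```

```text
[486.64368795 201.51375332 270.06700073] [-0.11707247  0.30377918 -1.00950824]
```

View pics/fin.png

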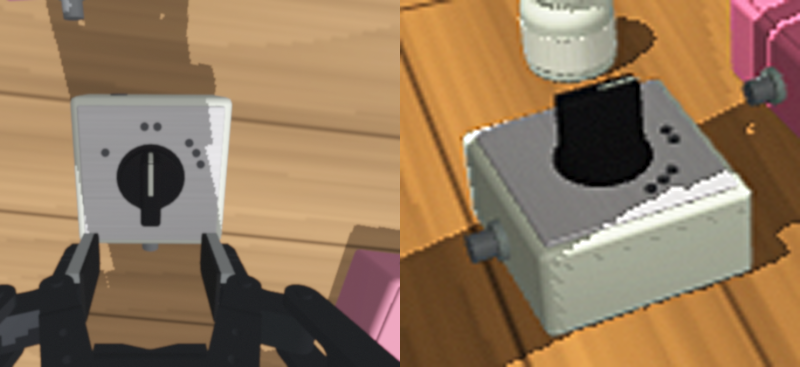

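The pointer (150,155–195) is at the two dots (144/157,127), and the gripper is clear. Checking by projection that the bar is fully up.

```bash
python3 - <<'E'
from h import *
w=np.load('pics/side2.png.npz')
for x,y,z in [(487,202,120),(487,202,114),(513,204,120),(513,204,114),(461,200,120),(461,200,114)]:
    c=np.linalg.inv(w['cam_to_world'])@[x,y,z,1]; u,v=w['fx']*c[0]/c[2]+w['cx'],w['fy']*c[1]/c[2]+w['cy']; print(z,(u-180)*400/120+400,(v-120)*367/110)
E
```

```text
120 594.7878804609526 88.70498011508153
114 595.4763033763878 96.99179521894307
120 635.1031470865323 77.8208591759552
114 635.6244525115239 86.08744151561548
120 553.8383752574322 99.76032972176651
114 554.6991194696078 108.06699658995774
```

The observed bar top, (556,95) to (637,76), matches the fully-up height of 120 mm. Handing in.

```bash
python3 -c "
from h import *
print(r.hand_in())"
```

```text
the job is handed in; nothing more can be done
None
```

I pushed in the white head's bar-handled selector, turned it clockwise to the two-dot mark and released it; images show it back up at two dots. I never went near the round dial or the pink look-alikes, and the job was handed in at about 6.4 s.

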